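# Clamp the tool block and hold the hardness probe on its test spot

### The arm

A 7-joint arm with a two-finger parallel gripper is mounted at the origin on the work surface. World frame = base frame: x ahead of the robot, y to its left, z up, the work surface at z = 0. Lengths are in m, angles in rad, forces in N, time in s.
With the tool pointing down it reaches from about 0.4 to 0.85 m from the base axis. Payload 6.9 kg.
Tool frame: the origin (TCP) lies midway between the tips of the shut fingers; the grasp point (between the pads) lies behind it (ctrl.pinch_z is the z of the grasp point in the tool frame, in m); z points along the fingers, y is the direction in which the jaws open and shut (so a half turn about z gives the same grasp; the last joint's range is limited). The gripper opens to 85 mm and grips with 20 to 120 N. Pads are 22 mm wide; open, the fingers measure 114 mm over their backs; the gripper's body (76 mm by 85 mm) begins 54 mm behind the grasp point. The pads swing forward as they close: fully open they stand 13 mm farther back than shut.
Start: joints at [-1.228, 0.507, -0.238, 1.5, 0.126, 1.149, -0.155], TCP at [0.147, 0.607, 0.231] pointing down, gripper open.
Joint ranges: [-3.08, 3.08], [-0.24, 2.05], [-1.43, 1.35], [0, 2.5], [-1.52, 4.66], [0.17, 1.96], [-2.89, 2.89]. Speed limits (rad/s): [2.39, 2.39, 3.14, 3.14, 3.14, 3.14, 3.14].

### API

Orientations are given as a unit quaternion [w, x, y, z].
In Python, from station import ctrl, get_state, vision, ticket, models gives the robot as it stands. Calls block until the motion is done:
- ctrl.movep(position, orientation): joint-space move of the TCP to a pose.
- ctrl.movel(position, frame=None, max_speed=0.15): straight line of the TCP; frame=None keeps the orientation; max_speed is the mean speed in m/s.
- ctrl.set_joints(angles): joint-space move.
- ctrl.ungrasp() and ctrl.close_gripper(force=None): open the fingers fully, or close them until they stop; force is the grip in N (None keeps the last).
- ctrl.pause(seconds).
- ctrl.ik(position, orientation): joint angles nearest the present ones, or None.
- get_state(): the state.
- vision.grab_frame(name): name is "scene" or "top" or "wrist"; returns (picture, depth): 420x560x3 uint8, blue, green, red; 420x560 float32, m along the optical axis (not along the pixel's ray), 0 where there is no reading.
- vision.camera_info(name): a dict with "mtx" (3x3 intrinsics, pixels), "dist_coeffs" ([k1, k2, p1, p2, k3] as OpenCV has them; the pictures are not rectified), "R" (3x3) and "t" (3): a world point X has camera coordinates R X + t; the wrist camera has in their place "hand_eye" (4x4, takes a point from camera to tool coordinates, whose origin is the TCP and whose axes are the flange's). Camera axes: x right, y down, z forward; pixel columns grow to the right and rows downward; lengths in m; the calibration is good to about 2 mm. A picture is of the moment at which its call begins: read the wrist's pose just before it. camera_info takes no time and is no camera call.
A pose or a line that the arm cannot do raises ctrl.Unreachable and nothing moves.
- ticket.close_job(): hands the job in, once; it reports no verdict.
Trained networks look in the newest picture that a camera, given by its name, has taken for a name from the list of things; names that differ only in an ending like _2 or _b are one class to them, and where a whole thing is asked for, a point or a joint stands for the part that bears it (a point fixed in the world has none). Each returns a list of dicts, best first, with "p" (0 to 1); they miss things now and then, are a little off and sometimes report something else, mostly with a low value. They report only what shows in the picture. A call takes as long as a camera call. They do not tell look-alikes from the thing itself.
- models.recognise(camera, target): "point" ([column, row] in pixels, amid what is visible of it).
- models.masks_of(camera, target): "mask" (420x560 bool, what is visible of it) and "point" ([column, row] in pixels, amid what is visible of it).
The state is a dict: "time": time; "qpos": joint angles; "qd": joint speeds; "tau": joint torques, N m; "tcp_pos": TCP position; "eef_rot": TCP orientation; "contact_force": force on the tool from outside, world axes, zero at the start; "wrist_torque": the same for the moment, N m; "width": finger opening in m.
Only numpy, scipy, OpenCV 4.12 (cv2) and the standard library are available. Lean on these libraries where they do the work, as an engineer would, in place of code of your own. Each camera call takes 0.05 s, during which the arm holds its last target. There are 200 camera calls.

### The job

The black tool block is loaded in its fixture: push the red toggle-clamp handle fully down so that the clamp grips the block, then take the hardness probe out of its stand and press its nose on the bright test spot ringed in yellow on top of the block. Hold the probe square to the block's top face, with a light push that sinks its sprung nose about half way, and finish like that, still holding the probe steady on the spot with the clamp shut. Leave the block where it lies in the fixture, never lean hard on the probe, and do not disturb the other things on the bench.

Things in the scene. Friction and masses are not known exactly. Their poses are not given: they have to be found in the camera images.
- fixture: fixed aluminium plate 160 x 320 x 15 mm, origin at the centre of its underside, z up. The block lies on its +y half; a toggle clamp stands on a dark riser on its -y half, within 25 mm of its plane x = 0, arm pointing to +y, handle to -y when shut
- clamp_handle (a joint): angle of the clamp's red handle to the clamp arm, rad: 0 shut (handle lying back, nearly level; locked there by itself), 2.1 to 2.5 open at the start (handle nearly upright, arm raised; the arm follows by a link). Stays where left; takes a few N to push, rigid stop at 0. Slope of the grip above level at 2.5, 2, 1.6, 1.2, 0.8, 0.4, 0: 85, 69, 57, 45, 34, 21, 3 degrees, leaning to the fixture's -y
- handle_grip (a point): point on the axis of the red grip (80 mm long, 20 mm wide along the fixture's x, 16 thick), 23 mm from its free end. It moves in the fixture's plane x = 0 through (y, z) mm, at joint 2.5, 2, 1.6, 1.2, 0.8, 0.4, 0: (-50, 188), (-75, 187), (-92, 181), (-104, 171), (-113, 157), (-119, 138), (-124, 107). Open, push its +y face; then its top
- clamp_arm: steel clamp arm, origin on its pivot, 15 mm to -y of the fixture's origin, 75 mm above its underside; 70 mm from the pivot it carries a spindle with a black rubber foot 16 mm across, which bears on the block when the handle is fully down. Shut, its highest part stands 46 mm above the block's top face (the spindle, 41 mm); open it points about 60 degrees up
- block: black steel tool block 90 x 100 x 45 mm (x, y, z), 2.6 kg, loose in the fixture against locating pins, axes nearly along the fixture's; origin at the centre of its underside, z up, its top face 60 mm above the table
- spot (a point): centre of the test spot on the block's top face: a bright ground disc 18 mm across inside a yellow paint ring 27 mm across, at (-14, 22, 45) mm in the block's frame
- stand: fixed grey probe stand 85 x 85 x 68 mm with a hole of 26 mm down through its middle, origin at the centre of its underside; it stands to the left or right of the fixture
- probe: cordless hardness probe, about 0.2 kg, standing upright nose down in the stand's hole, its collar (32 mm across) resting on the stand's top; origin at the end of its extended nose, z along the probe to its green top at 146 mm. The black round grip, 22 mm across, runs from 66 to 140 mm above the origin; a grip of 40 N at 105 mm holds it well. At the start its origin is 8 mm above the table
- probe_tip (a point): end of the probe's sprung nose, a steel pin 6 mm across (flat end 5 mm)
- probe_nose (a joint): how far the sprung nose is pushed into the probe, in m: 0 extended, 0.008 fully in. It starts to move at 2 N and takes 0.7 N more per mm (about 5 N half way)
- refblock: bystander: bright steel hardness reference disc 65 mm across, 16 mm high, origin at the centre of its underside, on the other side of the fixture from the stand
- readout: bystander: orange handheld readout 85 x 165 x 30 mm lying behind the fixture, origin at the centre of its underside
- pack: bystander: milky plastic tool pack 200 x 46 x 46 mm with a yellow label, lying at the left, origin at the centre of its underside
- carton: bystander: white carton 130 x 90 x 75 mm at the right, origin at the centre of its underside
- drill: bystander: large twist drill, 24 mm across, 230 mm long, lying in front of the blue bin at the back left, origin under its middle
Not all that is in view belongs to the job. Leave any blue or green look-alike of the stand alone.

How it is judged:
By the outcome, as a careful person would: the job done as asked, in the order asked, and still so for the second after the job is handed in, while the arm keeps its last pose, push and grip.
It also fails if it takes over 51 s, if anything falls off the work surface, if the arm or the gripper's body presses on something with over 40 N, if the wrist force passes 120 N, or if a joint passes its speed limit or range.

## Working session

There is one attempt and no reset: what is moved stays moved. The work goes in short steps, each a Python script; the robot and the scene stay as the last script left them, time stands still between calls to the robot, and variables do not carry over. Pictures are saved under pics/ and viewed, about 8 in all and at most 12, crops included, and the job is handed in when it is done.

```bash
ls; mkdir -p pics; cat > h.py <<'E'
import numpy as np, cv2
from station import ctrl, get_state, vision, ticket, models
from scipy.spatial.transform import Rotation as Rn
def q2R(q): return Rn.from_quat([q[1],q[2],q[3],q[0]]).as_matrix()
def R2q(R):
    q=Rn.from_matrix(R).as_quat(); return [q[3],q[0],q[1],q[2]]
def cam(name, st=None):
    i=vision.camera_info(name)
    if name=="wrist":
        T=np.eye(4);T[:3,:3]=q2R(st["eef_rot"]);T[:3,3]=st["tcp_pos"]
        T=T@np.array(i["hand_eye"]); return i,T[:3,:3],T[:3,3]
    R=np.array(i["R"]);t=np.array(i["t"]); return i,R.T,-R.T@t
def ray(name,px,st=None):
    i,R,c=cam(name,st)
    u=cv2.undistortPoints(np.array(px,float).reshape(-1,1,2),np.array(i["mtx"]),np.array(i["dist_coeffs"])).reshape(-1,2)
    return np.c_[u,np.ones(len(u))]@R.T,c
def at_z(name,px,z,st=None):
    d,c=ray(name,px,st); return c+d*((z-c[2])/d[:,2])[:,None]
def at_depth(name,px,dep,st=None):
    d,c=ray(name,px,st); px=np.array(px).reshape(-1,2).round().astype(int)
    return c+d*dep[px[:,1],px[:,0]][:,None]
def proj(name,X,st=None):
    i,R,c=cam(name,st)
    return cv2.projectPoints((np.atleast_2d(X)-c)@R,np.zeros(3),np.zeros(3),np.array(i["mtx"]),np.array(i["dist_coeffs"]))[0].reshape(-1,2)
E
python3 - <<'E'
from h import *
print(get_state())
for n in ("scene","top"):
    im,d=vision.grab_frame(n); cv2.imwrite(f"pics/{n}0.png",im); np.save(f"{n}0.npy",d)
    print(n,cam(n)[2])
    for t in ["fixture","clamp_handle","clamp_arm","block","spot","stand","probe","refblock","readout","pack","carton","drill"]:
        r=models.masks_of(n,t)
        for k in r[:3]:
            ys,xs=np.nonzero(k["mask"]); 
            P=at_depth(n,[k["point"]],d)[0]
            print(n,t,round(k["p"],2),np.round(k["point"]),len(xs),P.round(3))
print(ctrl.pinch_z, get_state()["time"])
E
```

```text
pics
{'time': 0.0, 'qpos': array([-1.22751345,  0.50834002, -0.23750315,  1.50111911,  0.12572008,
        1.1489178 , -0.15480474]), 'qd': array([-0.00122796,  0.00061209, -0.00121131,  0.0008843 ,  0.00014756,
        0.0002706 ,  0.0006021 ]), 'tau': array([ 5.98789466e-04, -6.20587063e+01, -2.18707703e+00, -2.49663466e+01,
        1.25938881e-02,  1.20194518e-02, -1.00764163e-05]), 'tcp_pos': array([0.14719438, 0.60690385, 0.23043232]), 'eef_rot': array([-7.48449952e-05,  1.18611336e-01,  9.92940354e-01, -8.93775198e-04]), 'contact_force': array([-0.46786649,  0.65012371,  0.04320077]), 'wrist_torque': array([ 0.02315801, -0.00098517,  0.02768078]), 'width': 0.0851249757627147}
scene [ 1.45837677 -0.51665582  0.75331122]
scene fixture 0.67 [258. 249.] 3975 [ 0.585 -0.089  0.028]
scene clamp_handle 0.57 [248. 210.] 312 [ 0.569 -0.103  0.148]
scene clamp_handle 0.53 [293. 235.] 1224 [0.616 0.004 0.06 ]
scene clamp_arm 0.96 [252. 214.] 527 [ 0.569 -0.092  0.133]
scene block 0.71 [296. 238.] 1258 [0.627 0.008 0.055]
scene block 0.68 [ 95. 298.] 2713 [ 0.617 -0.505  0.075]
scene spot 
[... 735 characters left out ...]
25]
top block 0.41 [168. 252.] 942 [0.433 0.33  0.067]
top spot 0.74 [265. 200.] 1044 [0.581 0.028 0.063]
top stand 0.68 [157. 294.] 1131 [0.304 0.363 0.066]
top stand 0.66 [171. 251.] 870 [0.435 0.32  0.068]
top stand 0.59 [212. 292.] 1062 [0.309 0.206 0.007]
top probe 0.68 [164. 240.] 124 [0.454 0.323 0.151]
top refblock 0.72 [376. 224.] 311 [ 0.5   -0.32   0.014]
top readout 0.67 [282. 143.] 1347 [ 0.777 -0.034  0.027]
top pack 0.88 [117. 210.] 1143 [0.574 0.496 0.046]
top carton 0.85 [436. 201.] 1511 [ 0.554 -0.501  0.077]
top drill 0.75 [173. 174.] 516 [0.691 0.322 0.017]
top drill 0.34 [169. 252.] 917 [0.431 0.324 0.075]
top drill 0.26 [374. 223.] 308 [ 0.504 -0.316  0.014]
-0.0187 1.3
```

```bash
python3 - <<'E'
import cv2,numpy as np
a=cv2.imread("pics/scene0.png");b=cv2.imread("pics/top0.png")
cv2.imwrite("pics/a.png",cv2.resize(a[100:340,170:490],(800,600),interpolation=cv2.INTER_CUBIC))
cv2.imwrite("pics/b.png",cv2.resize(b[120:330,110:390],(800,600),interpolation=cv2.INTER_CUBIC))
E
```

```text
(no output)
```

View pics/a.png

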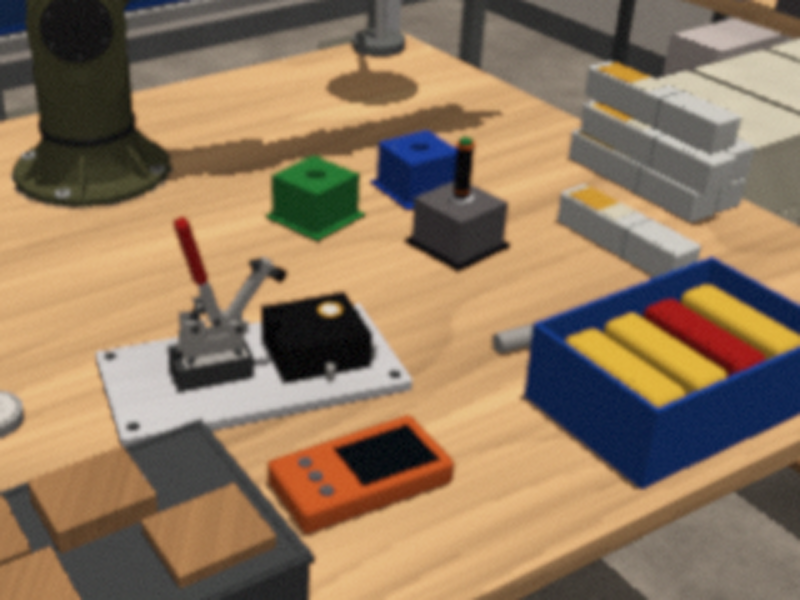

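View pics/b.png

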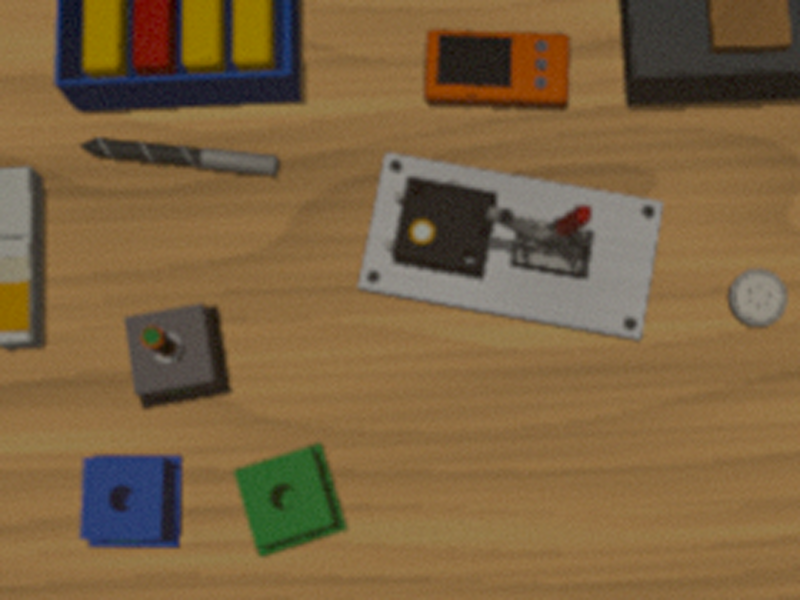

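The top view shows the fixture at crop corners (387,155), (661,203), (639,338) and (360,288). The block and ringed spot are at (422,231), and the open red handle is at (575,218). There are three stand-like objects: blue (130,500), green (290,497) and grey (178,353). Only the grey one matches the description and holds the probe, with its green top at (153,337).

```bash
python3 - <<'E'
from h import *
f=np.array
ct=f([[387,155],[661,203],[639,338],[360,288]])/ (800/280)+[110,120]
T=at_z("top",ct,.015)
cs=f([[410,382],[125,440],[98,353],[360,305]])/2.5+[170,100]
S=at_z("scene",cs,.015)
for C in (T,S):
    c=C.mean(0); y=(C[0]-C[1]+C[3]-C[2])[:2]
    print(C.round(3).tolist(),c.round(4),np.degrees(np.arctan2(-y[0],y[1])),np.linalg.norm(y)/2)
print("spot",at_z("top",[[257.7,200.9]],.06),at_z("scene",[[170+330/2.5,100+310/2.5]],.06))
print("probe top",at_z("top",[[163.5,238]],.154),at_z("scene",[[170+466/2.5,100+142/2.5]],.154))
print("handle end", at_z("scene",[[242.4,188.8]],.209), at_z("top",f([[585,213]])/(800/280)+[110,120],.209))
print(vision.camera_info("wrist"))
for p in ([.56,-.07,.40],[.56,-.09,.30],[.45,.32,.094]):
  for a in np.arange(-180,180,45):
    R=Rn.from_euler("z",a,degrees=True).as_matrix()@np.diag([1,-1,-1.])
    q=ctrl.ik(p,R2q(R)); print(p,a,None if q is None else np.round(q,2))
E
```

```text
[[0.681, 0.089, 0.015], [0.613, -0.218, 0.015], [0.46, -0.183, 0.015], [0.529, 0.123, 0.015]] [ 0.5709 -0.0474  0.015 ] -12.671050431888373 0.3142139844976281
[[0.69, 0.088, 0.015], [0.622, -0.216, 0.015], [0.468, -0.182, 0.015], [0.537, 0.126, 0.015]] [ 0.5791 -0.046   0.015 ] -12.738646791065127 0.313261801394977
spot [[0.58072654 0.05086112 0.06      ]] [[0.58463376 0.05231891 0.06      ]]
probe top [[0.46046521 0.32377892 0.154     ]] [[0.47204891 0.32180204 0.154     ]]
handle end [[ 0.56227152 -0.11225738  0.209     ]] [[ 0.55764603 -0.11421543  0.209     ]]
{'mtx': array([[308.3852308 ,   0.        , 277.0527618 ],
       [  0.        , 308.3852308 , 208.98324327],
       [  0.        ,   0.        ,   1.        ]]), 'dist_coeffs': array([-0.04673921,  0.        ,  0.        ,  0.        ,  0.        ]), 'hand_eye': array([[-1.03068865e-03, -9.57041215e-01, -2.89950083e-01,
         7.38065634e-02],
       [ 9.99998923e-01, -6.83519489e-04, -1.29860705e-03,
        -2.28526577e-05],
       [ 1.04463393e-03, -2.89951110e-01,  9.57040889e-01,
        -1.41749295e-01],
       [ 0
[... 986 characters left out ...]
  1.54 -0.2   1.25 -0.46]
[0.56, -0.09, 0.3] 90 [-0.22  0.4   0.52  1.54 -0.21  1.25  0.33]
[0.56, -0.09, 0.3] 135 [-0.19  0.39  0.47  1.54 -0.18  1.25  1.09]
[0.45, 0.32, 0.094] -180 [-0.51  0.55 -0.24  1.87  0.18  0.74  0.73]
[0.45, 0.32, 0.094] -135 [-0.4   0.57 -0.41  1.87  0.31  0.77  1.39]
[0.45, 0.32, 0.094] -90 [-0.26  0.6  -0.62  1.87  0.47  0.82  2.01]
[0.45, 0.32, 0.094] -45 [-0.14  0.66 -0.83  1.87  0.62  0.89  2.65]
[0.45, 0.32, 0.094] 0 [-0.97  0.59  0.48  1.88 -0.38  0.76 -1.86]
[0.45, 0.32, 0.094] 45 [-0.86  0.56  0.3   1.88 -0.23  0.74 -1.21]
[0.45, 0.32, 0.094] 90 [-0.73  0.55  0.11  1.87 -0.09  0.73 -0.58]
[0.45, 0.32, 0.094] 135 [-0.62  0.54 -0.07  1.87  0.05  0.73  0.07]
```

```bash
cat >> h.py <<'E'
def tool(yaw_deg): return Rn.from_euler("z",yaw_deg,degrees=True).as_matrix()@np.diag([1,-1,-1.])
class Fx:
    def __init__(s,o,yaw): s.o=np.array([*o,0.]); s.yaw=yaw; s.R=Rn.from_euler("z",yaw,degrees=True).as_matrix()
    def w(s,p): return s.o+s.R@(np.array(p,float)/1000)   # mm -> world
    def f(s,X): return (np.atleast_2d(X)-s.o)@s.R*1000
F0=Fx([.575,-.047],-12.7)
E
python3 - <<'E'
from h import *
ctrl.movep(F0.w([0,30,360]),R2q(tool(77.3)))
ctrl.close_gripper(30)
st=get_state(); im,d=vision.grab_frame("wrist")
cv2.imwrite("pics/w1.png",im); np.save("w1.npy",d); import pickle; pickle.dump(st,open("w1.pkl","wb"))
for t in ["fixture","clamp_handle","handle_grip","block","spot","clamp_arm"]:
    for k in models.masks_of("wrist",t)[:2]:
        print(t,round(k["p"],2),np.round(k["point"],1),k["mask"].sum(),F0.f(at_depth("wrist",[k["point"]],d,st)).round(0))
print(st["time"],st["tcp_pos"],st["width"],get_state()["time"])
E
```

```text
fixture 0.82 [275.4 186.2] 13392 [[ -2.  24. 146.]]
clamp_handle 0.64 [276.  239.9] 297 [[ -1. -44. 148.]]
handle_grip 0.66 [274.9 239.9] 316 [[ -3. -44. 148.]]
block 0.91 [272.9 133. ] 4553 [[-6. 80. 59.]]
spot 0.82 [274.1 132.8] 4669 [[-4. 81. 59.]]
spot 0.47 [278.1 188. ] 13770 [[  1.  21. 146.]]
clamp_arm 0.66 [276.6 212.7] 822 [[ -1. -26.  93.]]
4.7917 [ 0.58159889 -0.01775679  0.36002142] -0.0002932819637568429 5.1417
```

View pics/w1.png

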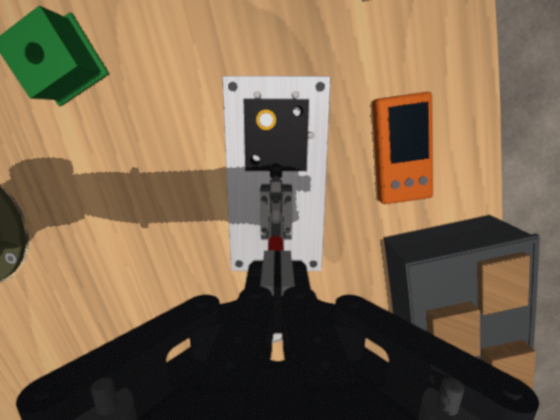

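The wrist view is nearly aligned with the fixture. Its corners are at (223,77), (330,77), (323,270) and (234,270), the spot at (266,119), and the clamp and handle near column 276.

```bash
python3 - <<'E'
from h import *; import pickle
st=pickle.load(open("w1.pkl","rb")); im=cv2.imread("pics/w1.png"); d=np.load("w1.npy")
C=at_z("wrist",[[330,77],[323,270],[234,270],[223,77]],.015,st)
c=C.mean(0);y=(C[0]-C[1]+C[3]-C[2])[:2]
print(c,np.degrees(np.arctan2(-y[0],y[1])),np.linalg.norm(y)/2, np.linalg.norm((C[0]-C[3]+C[1]-C[2])[:2])/2)
hsv=cv2.cvtColor(im,cv2.COLOR_BGR2HSV)
m=cv2.inRange(hsv,(18,120,120),(35,255,255)); m[:, :240]=0;m[:,290:]=0;m[150:]=0
ys,xs=np.nonzero(m);p=[[(xs.min()+xs.max())/2,(ys.min()+ys.max())/2]];print(p,len(xs),xs.min(),xs.max(),ys.min(),ys.max(),at_z("wrist",p,.06,st))
F=Fx(c[:2],np.degrees(np.arctan2(-y[0],y[1])))
print("spot f",F.f(at_z("wrist",p,.06,st)))
r=cv2.inRange(im,(0,0,60),(50,50,255))&(255*(np.ptp(im,axis=2)>50)).astype(np.uint8); r[:200]=0;r[260:]=0;r[:,:255]=0;r[:,300:]=0
ys,xs=np.nonzero(r);P=F.f(at_depth("wrist",np.c_[xs,ys],d,st))
print(np.c_[xs,ys,P.round(0)][::6].tolist())
# handle in scene depth
s=cv2.imread("pics/scene0.png").astype(int);D=np.load("scene0.npy")
m=(s[...,2]>90)&(s[...,1]<60)&(s[...,0]<60);m[:180]=0;m[220:]=0;m[:,:236]=0;m[:,256:]=0
ys,xs=np.nonzero(m);print(np.c_[xs,ys,F.f(at_depth("scene",np.c_[xs,ys],D)).round(0)][::5].tolist())
E
```

```text
[ 0.57592989 -0.04609011  0.015     ] -12.14999081626241 0.3156101381201309 0.15718441713348022
[[np.float64(265.5), np.float64(119.0)]] 172 256 275 109 129 [[0.58124182 0.05332492 0.06      ]]
spot f [[-15.73109837  98.30614433  60.        ]]
[[272.0, 237.0, -8.0, -43.0, 142.0], [278.0, 237.0, -0.0, -43.0, 142.0], [274.0, 238.0, -5.0, -44.0, 144.0], [280.0, 238.0, 2.0, -45.0, 143.0], [275.0, 239.0, -4.0, -45.0, 145.0], [281.0, 239.0, 4.0, -45.0, 145.0], [275.0, 240.0, -4.0, -45.0, 148.0], [281.0, 240.0, 4.0, -45.0, 147.0], [275.0, 241.0, -4.0, -46.0, 150.0], [281.0, 241.0, 4.0, -46.0, 148.0], [274.0, 242.0, -5.0, -46.0, 152.0], [280.0, 242.0, 2.0, -46.0, 152.0], [273.0, 243.0, -6.0, -47.0, 154.0], [279.0, 243.0, 1.0, -47.0, 154.0], [272.0, 244.0, -7.0, -47.0, 155.0], [278.0, 244.0, -0.0, -48.0, 155.0], [271.0, 245.0, -9.0, -47.0, 158.0], [277.0, 245.0, -1.0, -47.0, 158.0], [270.0, 246.0, -10.0, -49.0, 158.0], [276.0, 246.0, -3.0, -48.0, 160.0], [269.0, 247.0, -11.0, -49.0, 160.0], [275.0, 247.0, -4.0, -48.0, 163.0], [281.0, 247.0, 3.0, -49.0, 160.0], [274.0, 248.0, -5.0, -48.0, 165.
[... 250 characters left out ...]
 [243.0, 192.0, 1.0, -67.0, 200.0], [243.0, 193.0, 4.0, -67.0, 199.0], [244.0, 194.0, 7.0, -66.0, 197.0], [244.0, 195.0, 1.0, -65.0, 191.0], [244.0, 196.0, 9.0, -66.0, 193.0], [246.0, 197.0, 7.0, -61.0, 188.0], [247.0, 198.0, 4.0, -58.0, 182.0], [248.0, 199.0, 4.0, -55.0, 179.0], [248.0, 200.0, 2.0, -55.0, 175.0], [245.0, 202.0, 6.0, -64.0, 173.0], [245.0, 203.0, 6.0, -64.0, 170.0], [246.0, 204.0, 4.0, -61.0, 166.0], [248.0, 205.0, 5.0, -57.0, 162.0], [249.0, 206.0, 7.0, -55.0, 160.0], [249.0, 207.0, 3.0, -54.0, 155.0], [250.0, 208.0, 7.0, -52.0, 154.0], [251.0, 209.0, 4.0, -49.0, 148.0], [251.0, 210.0, 5.0, -49.0, 145.0], [248.0, 212.0, 5.0, -58.0, 141.0], [250.0, 213.0, 5.0, -53.0, 137.0]]
```

```bash
cat >> h.py <<'E'
F=Fx([.5757,-.0463],-12.3); QF=R2q(tool(77.7))
E
python3 - <<'E'
from h import *
def rep(*a):
    s=get_state(); print(*a,F.f(s["tcp_pos"]).round(1)[0],(F.R.T@s["contact_force"]).round(1),round(s["time"],2)); return s
ctrl.movep(F.w([-2,-20,230]),QF)
ctrl.movel(F.w([-2,-20,180])); rep("in")
for y,z in [(-56.5,182),(-74,180),(-87,175),(-97.5,163.6),(-106,145.5),(-117,122)]:
    ctrl.movel(F.w([-2,y,z]),max_speed=.1); s=rep(y,z)
    if np.linalg.norm(s["contact_force"])>30: break
else:
    for z in np.arange(119,103,-2):
        ctrl.movel(F.w([-2,-119,z]),max_speed=.06); s=rep(z)
        if s["contact_force"][2]>20: break
im,d=vision.grab_frame("scene"); cv2.imwrite("pics/s2.png",cv2.resize(im[160:280,200:360],(640,480),interpolation=cv2.INTER_CUBIC))
E
```

```text
in [ -1.1 -19.5 181.3] [-0.2  0.3  0.9] 6.24
-56.5 182 [ -1.8 -57.  182.5] [-0.  -0.6  0.5] 6.76
-74 180 [ -2.1 -74.3 180. ] [ 0.3  0.6 -0.2] 7.08
-87 175 [ -2.1 -87.3 174.9] [ 0.  -0.7 -0.3] 7.38
-97.5 163.6 [ -2.2 -97.8 163.3] [ 0.   0.5 -0.7] 7.68
-106 145.5 [  -2.2 -106.2  145.3] [0.9 0.5 0.3] 8.03
-117 122 [  -2.1 -117.2  122. ] [ 0.5 -0.5 -0.3] 8.44
119 [  -1.9 -119.   119.2] [-0.4  0.3 -0.1] 8.69
117 [  -2.  -118.9  117. ] [ 0.7 -0.4 -0.3] 8.94
115 [  -2.1 -119.   114.8] [-0.2  0.3  0. ] 9.19
113 [  -1.8 -119.   113.1] [0.8 0.6 1.1] 9.44
111 [  -1.6 -119.2  112. ] [-2.4  0.7 10.8] 9.69
109 [  -1.6 -119.5  110.5] [-3.5  0.5 15.1] 9.94
107 [  -1.5 -119.7  109. ] [-4.3  0.6 19.6] 10.19
105 [  -1.4 -119.9  107.5] [-6.5 -0.2 23.8] 10.44
```

View pics/s2.png

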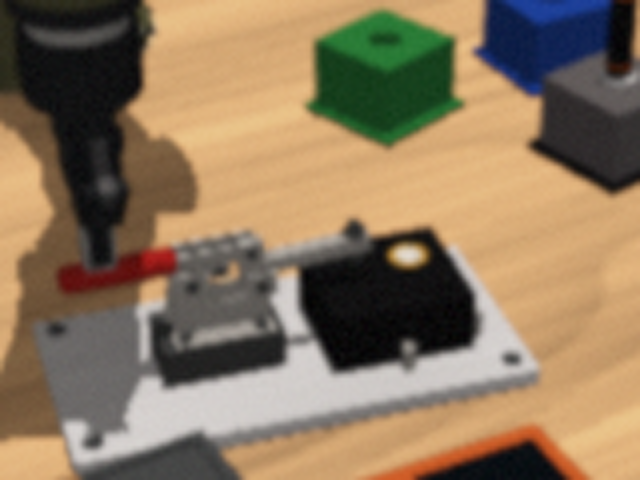

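The handle lies nearly level, its end at about (60,278), and the arm is down on the block. I'll retract, check it from the wrist camera, and re-measure the spot.

```bash
python3 - <<'E'
from h import *; import pickle
ctrl.movel(F.w([-2,-119,150]))
s=get_state();print(s["contact_force"].round(1),s["width"])
ctrl.movep(F.w([0,75,300]),QF)
ctrl.ungrasp()
st=get_state(); im,d=vision.grab_frame("wrist")
cv2.imwrite("pics/w2.png",im); np.save("w2.npy",d); pickle.dump(st,open("w2.pkl","wb"))
hsv=cv2.cvtColor(im,cv2.COLOR_BGR2HSV)
m=cv2.inRange(hsv,(18,120,120),(35,255,255)); m[:,:230]=0;m[:,330:]=0;m[250:]=0
n,l,stt,ce=cv2.connectedComponentsWithStats(m);k=1+stt[1:,4].argmax();x,y,w,h,a=stt[k];print("ring",x,y,w,h,a)
p=[[x+(w-1)/2,y+(h-1)/2]];X=at_z("wrist",p,.06,st);print("spot",p,X,F.f(X))
D=vision.grab_frame("scene");sc,dd=D
mm=(sc[...,2]>80)&(sc[...,1]<60)&(sc[...,0]<60);mm[:190]=0;mm[250:]=0;mm[:,:205]=0;mm[:,255:]=0
ys,xs=np.nonzero(mm);P=F.f(at_depth("scene",np.c_[xs,ys],dd))
for a in range(-150,-60,10):
    q=P[(P[:,1]>=a)&(P[:,1]<a+10)]
    if len(q): print(a,len(q),q[:,0].mean().round(1),q[:,2].max().round(1),np.median(q[:,2]).round(1))
print(get_state()["time"])
E
```

```text
[ 0.7 -0.5 -0.8] -8.575338206128271e-05
ring 254 148 22 22 195
spot [[np.float64(264.5), np.float64(158.5)]] [[0.58137719 0.05262088 0.06      ]] [[-15.52627961  97.85962061  60.        ]]
-150 11 3.1 113.5 108.8
-140 23 2.8 114.3 109.6
-130 22 3.9 115.2 109.8
-120 19 2.7 114.3 109.4
-110 23 3.4 115.3 108.0
-100 22 4.8 112.9 109.0
-90 22 4.1 112.9 106.8
-80 19 4.3 113.7 108.1
-70 4 -4.4 105.6 95.1
12.7917
```

View pics/w2.png

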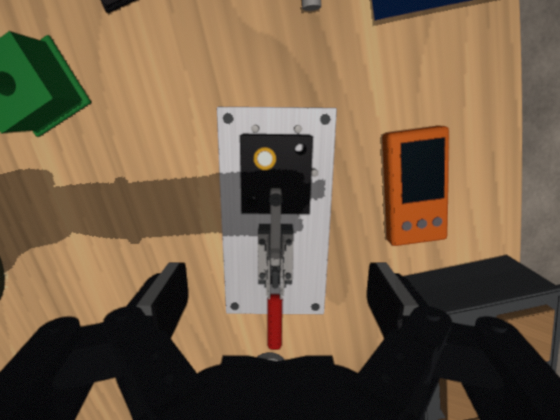

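The handle grip's top is level at about 115 mm, which matches shut. The spot is at px (264.5,158.5), i.e. world (0.581, 0.053). Now for a close look at the probe in the grey stand.

```bash
python3 - <<'E'
from h import *; import pickle
ctrl.movep([.467,.323,.27],QF)
st=get_state(); im,d=vision.grab_frame("wrist")
pickle.dump((st,im,d),open("w3.pkl","wb"))
for t in ("probe","stand"):
    for k in models.masks_of("wrist",t)[:2]:print(t,k["p"],k["point"],k["mask"].sum())
hsv=cv2.cvtColor(im,cv2.COLOR_BGR2HSV)
m=cv2.inRange(hsv,(45,80,40),(85,255,255))
n,l,s,c=cv2.connectedComponentsWithStats(m)
for i in range(1,n):
    if s[i,4]>30: print(s[i],c[i],at_z("wrist",[c[i]],.154,st), at_depth("wrist",[c[i]],d,st))
print(get_state()["time"])
cv2.imwrite("pics/w3.png",im)
E
```

```text
probe 0.79 [271.7, 189.0] 937
stand 0.94 [136.2, 162.6] 7583
stand 0.77 [190.8, 268.7] 3954
[261 188  18  18 258] [269.29069767 196.6124031 ] [[0.46314633 0.32919486 0.154     ]] [[0.46303802 0.32886249 0.15267114]]
[ 125  230  103   93 3653] [184.30331235 271.75280591] [[0.36892014 0.27550779 0.154     ]] [[0.42762792 0.33573217 0.2854575 ]]
14.1667
```

View pics/w3.png

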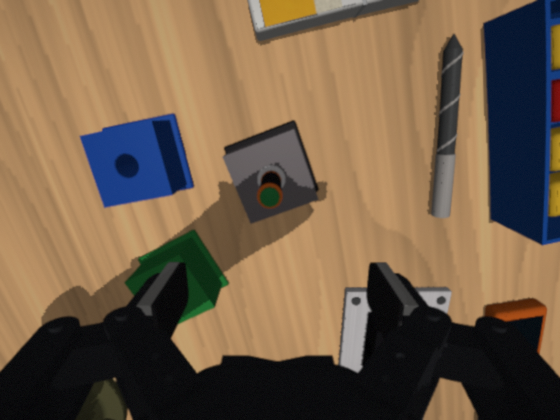

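Blue is at (127,165), green at (185,265) and grey at (270,175). The probe's orange/green top sits on the grey stand at (269,196). That is the one to grasp.

```bash
python3 - <<'E'
from h import *; import pickle
def rep(*a):
    s=get_state(); print(*a,s["tcp_pos"].round(4),s["contact_force"].round(1),s["width"].round(4),round(s["time"],2)); return s
P=np.array([.4631,.3292])
ctrl.movel([*P,.20],max_speed=.2); ctrl.movel([*P,.094],max_speed=.12); rep("down")
ctrl.close_gripper(40); rep("closed")
ctrl.movel([*P,.185],max_speed=.12); rep("up")
st=get_state(); im,d=vision.grab_frame("wrist"); pickle.dump((st,im,d),open("w4.pkl","wb"))
hsv=cv2.cvtColor(im,cv2.COLOR_BGR2HSV); m=cv2.inRange(hsv,(45,80,40),(85,255,255))
m2=m.copy();n,l,s,c=cv2.connectedComponentsWithStats(m)
for i in range(1,n):
    if s[i,4]>50: print(s[i],c[i],at_z("wrist",[c[i]],.154+.091,st))
S=np.array([.5813,.0527])
ctrl.movep([*S,.185],QF); rep("over")   # tip at ~ .099
im2,d2=vision.grab_frame("scene"); a=im2[140:280,230:400]
st=get_state(); w,_=vision.grab_frame("wrist"); rep()
cv2.imwrite("pics/s5.png",np.hstack([cv2.resize(a,(486,400),interpolation=cv2.INTER_CUBIC),cv2.resize(w[60:360,160:396],(314,400),interpolation=cv2.INTER_CUBIC)]))
E
```

```text
Traceback (most recent call last):
AttributeError: 'float' object has no attribute 'round'
```

```bash
python3 - <<'E'
from h import *; import pickle
def rep(*a):
    s=get_state(); print(*a,s["tcp_pos"].round(4),s["contact_force"].round(1),round(s["width"],4),round(s["time"],2)); return s
P=np.array([.4631,.3292])
rep("down")
ctrl.close_gripper(40); rep("closed")
ctrl.movel([*P,.195],max_speed=.12); st=rep("up")
im,d=vision.grab_frame("wrist"); pickle.dump((st,im,d),open("w4.pkl","wb"))
hsv=cv2.cvtColor(im,cv2.COLOR_BGR2HSV); m=cv2.inRange(hsv,(45,80,40),(85,255,255))
n,l,s,c=cv2.connectedComponentsWithStats(m)
for i in range(1,n):
    if s[i,4]>50: print(s[i],c[i],at_z("wrist",[c[i]],.154+.101,st))
S=np.array([.5813,.0527])
ctrl.movep([*S,.195],QF); ctrl.movel([*S,.170]); st=rep("over")   # tip at ~ .084
w,_=vision.grab_frame("wrist"); im2,d2=vision.grab_frame("scene"); a=im2[140:280,230:400]
cv2.imwrite("pics/s5.png",np.hstack([cv2.resize(a,(486,400),interpolation=cv2.INTER_CUBIC),cv2.resize(w[60:360,160:396],(314,400),interpolation=cv2.INTER_CUBIC)]))
E
```

```text
down [0.4637 0.3294 0.0948] [0.5 0.3 0.7] 0.0853 15.7
closed [0.4631 0.3293 0.0943] [-1.6  0.5  2.9] 0.0212 16.3
up [0.4626 0.329  0.1942] [-1.4 -1.  -1.7] 0.0211 17.29
[ 100  257  111   77 3167] [155.74139564 291.6176192 ] [[0.43191494 0.35959941 0.255     ]]
[ 252  321   51   40 1619] [276.98085238 341.72637431] [[0.4638578  0.33404478 0.255     ]]
[142 341  19  22 170] [151.29411765 351.20588235] [[0.42285109 0.33862816 0.255     ]]
over [0.5806 0.0546 0.1695] [ 0.  -0.1 -2.5] 0.0213 18.81
```

View pics/s5.png

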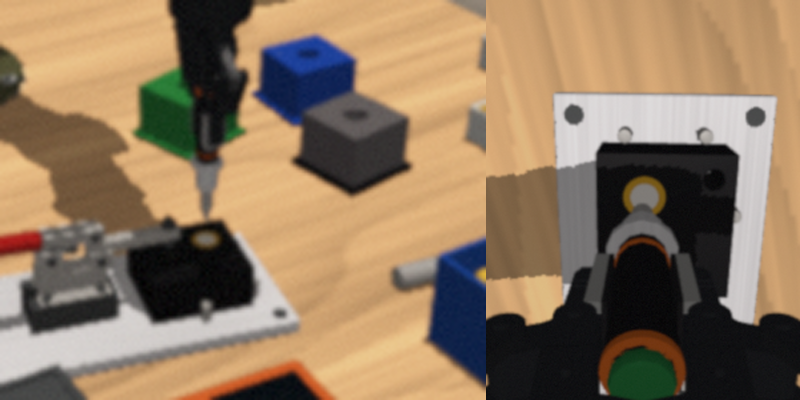

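```bash
python3 - <<'E'
from h import *
st=get_state(); w,_=vision.grab_frame("wrist"); s,_=vision.grab_frame("scene")
R=q2R(st["eef_rot"]);t=np.array(st["tcp_pos"]); print("tool z",R[:,2].round(4),"yaw x",R[:,0].round(4))
def pt(h,dx=0,dy=0): # h = mm above probe origin
    return t+R@np.array([dx,dy,-18.7+105-h])/1000
W=cv2.resize(w[190:410,200:360],None,fx=3,fy=3,interpolation=cv2.INTER_CUBIC); 
Sc=cv2.resize(s[165:250,275:335],None,fx=5,fy=5,interpolation=cv2.INTER_CUBIC)
for h,r in ((0,3),(60,16),(146,11)):
    c=[pt(h,r*np.cos(a)/1,r*np.sin(a)/1) for a in np.linspace(0,2*np.pi,60)]
    for p in proj("wrist",c,st): cv2.circle(W,tuple(np.int32((p-[200,190])*3+1)),1,(255,0,255),-1)
    print(h,proj("wrist",[pt(h)],st),proj("scene",[pt(h)]))
for h in range(0,150,10):
    for n,I,o,k in (("scene",Sc,[275,165],5),):
        p=proj(n,[pt(h)],st)[0]; cv2.circle(I,tuple(np.int32((p-o)*k+2)),2,(255,0,255),-1)
H=600
W=W[:600]; Sc=cv2.copyMakeBorder(Sc,0,H-Sc.shape[0],0,0,cv2.BORDER_CONSTANT)
W=cv2.copyMakeBorder(W,0,H-W.shape[0],0,0,cv2.BORDER_CONSTANT)
cv2.imwrite("pics/o6.png",np.hstack([W,Sc])[:, :800]); print(t)
E
```

```text
tool z [ 6.e-04  2.e-04 -1.e+00] yaw x [2.115e-01 9.774e-01 3.000e-04]
0 [[277.01418651 214.554156  ]] [[301.9646342  216.00615525]]
60 [[276.93135476 245.87209279]] [[302.30505079 197.22619863]]
146 [[276.6507547 352.0309435]] [[302.83119988 168.5158318 ]]
[0.58156651 0.05365947 0.17062379]
```

View pics/o6.png

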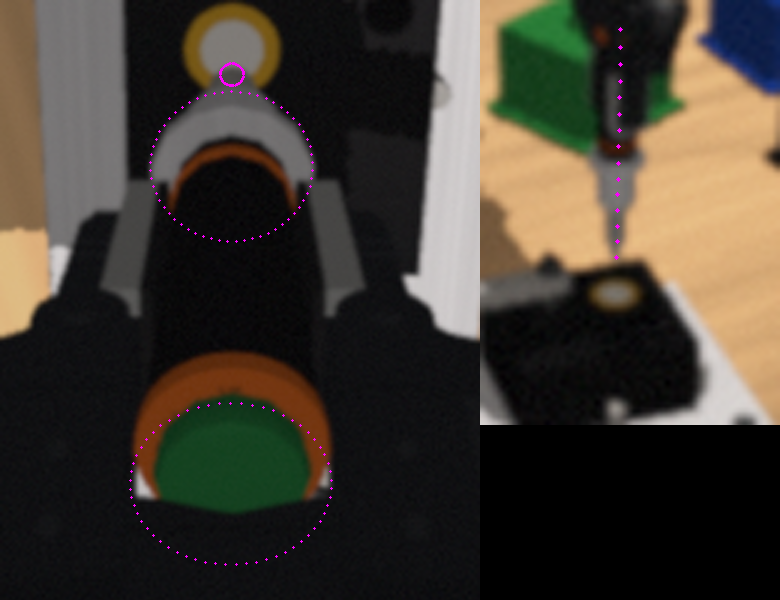

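```bash
python3 - <<'E'
from h import *
ims=[vision.grab_frame("scene")[0].astype(float) for _ in range(4)]
st=get_state(); im=np.mean(ims,0)
R=q2R(st["eef_rot"]);t=np.array(st["tcp_pos"])
hs=np.arange(-2,150,2.); ax=proj("scene",[t+R@np.array([0,0,86.3-h])/1000 for h in hs])
# background-difference weight: wood = high red-blue ; probe = grey/black
rb=im[...,2]-im[...,0]
res=[]
for r in range(184,216):
    row=rb[r,285:320]; c=np.interp(-r,-ax[::1,1][::1],ax[:,0]) if ax[0,1]<ax[-1,1] else np.interp(r,ax[::-1,1],ax[::-1,0])
    h=np.interp(r,ax[::-1,1],hs[::-1])
    bg=np.median(np.r_[row[:6],row[-8:]]); wgt=np.clip(bg-row,0,None); wgt[wgt<.25*wgt.max()]=0
    xs=np.arange(285,320); k=abs(xs-c)<9; wgt=wgt*k
    res.append([r,h,c,(wgt*xs).sum()/wgt.sum(),(wgt>.5*wgt.max()).sum(),wgt.max()])
print(np.round(res,1).tolist())
p=proj("scene",[t-[0,0,.0863],t-[0,0,.0863]+R[:,0]*.005]);print("px per 5mm tool x",p[1]-p[0])
E
```

```text
[[184.0, 100.9, 302.2, 302.7, 18.0, 25.8], [185.0, 97.9, 302.2, 305.1, 3.0, 7.6], [186.0, 94.9, 302.2, 306.5, 3.0, 6.9], [187.0, 91.8, 302.2, 302.5, 18.0, 39.5], [188.0, 88.8, 302.2, 302.1, 17.0, 81.1], [189.0, 85.8, 302.1, 301.4, 16.0, 103.1], [190.0, 82.7, 302.1, 300.6, 14.0, 105.4], [191.0, 79.7, 302.1, 299.8, 13.0, 105.5], [192.0, 76.6, 302.1, 299.4, 12.0, 106.8], [193.0, 73.5, 302.1, 298.8, 11.0, 107.4], [194.0, 70.4, 302.0, 298.9, 8.0, 103.0], [195.0, 67.4, 302.0, 300.2, 13.0, 93.4], [196.0, 64.3, 302.0, 301.3, 12.0, 95.2], [197.0, 61.1, 302.0, 301.6, 11.0, 97.4], [198.0, 58.0, 302.0, 301.6, 10.0, 96.1], [199.0, 54.9, 302.0, 301.5, 8.0, 94.2], [200.0, 51.8, 301.9, 301.6, 8.0, 94.8], [201.0, 48.6, 301.9, 301.6, 8.0, 94.4], [202.0, 45.5, 301.9, 301.6, 8.0, 94.9], [203.0, 42.3, 301.9, 301.6, 8.0, 94.8], [204.0, 39.2, 301.9, 301.6, 8.0, 95.2], [205.0, 36.0, 301.9, 301.6, 6.0, 93.9], [206.0, 32.8, 301.8, 301.5, 6.0, 94.2], [207.0, 29.6, 301.8, 301.5, 4.0, 91.0], [208.0, 26.4, 301.8, 301.5, 4.0, 88.8], [209.0, 23.2, 301.8, 301.3, 4.0, 88.5], [210.0, 20.0, 301.8, 301.3, 4.0, 88.8], [211.0, 16.8, 301.7, 301.3, 4.0, 89.2], [212.0, 13.5, 301.7, 301.3, 4.0, 87.0], [213.0, 10.3, 301.7, 301.4, 4.0, 81.1], [214.0, 7.0, 301.7, 301.4, 3.0, 68.0], [215.0, 3.8, 301.7, 301.5, 2.0, 51.9]]
px per 5mm tool x [ 1.70148486 -0.31272605]
```

The probe axis is parallel to the tool axis to about 0.1 px over 50 mm, so it is vertical. Descending with force feedback.

```bash
cat >> h.py <<'E'
def avg(n=5):
    L=[]
    for _ in range(n): ctrl.pause(.05); L.append(get_state())
    return np.mean([s["tcp_pos"] for s in L],0),np.mean([s["contact_force"] for s in L],0),L[-1]
E
python3 - <<'E'
from h import *
S=np.array([.5813,.0527])
ctrl.movel([*S,.152],max_speed=.08); p0,f0,s=avg(8); print(p0.round(4),f0.round(2),s["time"])
# relative check in scene: ring centre vs projection
im,_=vision.grab_frame("scene"); hsv=cv2.cvtColor(im,cv2.COLOR_BGR2HSV); m=cv2.inRange(hsv,(18,110,120),(35,255,255));m[:205]=0;m[245:]=0;m[:,285:]&=255;m[:,:285]=0;m[:,320:]=0
print("spot proj",proj("scene",[[*S,.06]]),"ring",np.argwhere(m).mean(0)[::-1] if m.any() else None,m.sum()//255)
c=np.array([*S])-(p0[:2]-S)
for z in (.149,.147,.1455,.1445,.1435,.1428):
    ctrl.movel([*c,z],max_speed=.03); p,f,s=avg(4); print(z,p.round(4),(f-f0).round(2),round(s["time"],2))
    if f[2]-f0[2]>4.3: break
E
```

```text
[0.5815 0.0526 0.1522] [-0.06  0.2  -2.49] 19.9833
spot proj [[301.4726249  223.39297932]] ring None 0
0.149 [0.5811 0.0528 0.1489] [ 0.03 -0.32 -0.13] 20.48
0.147 [0.5811 0.0528 0.147 ] [0.22 0.23 0.24] 20.93
0.1455 [0.5813 0.0527 0.1457] [ 0.43 -0.18  2.75] 21.38
0.1445 [0.5813 0.0527 0.1446] [ 0.59 -0.6   3.22] 21.83
0.1435 [0.5813 0.0528 0.1436] [ 0.74 -0.28  3.94] 22.28
0.1428 [0.5812 0.0528 0.1429] [ 0.74 -0.42  4.26] 22.73
```

```bash
python3 - <<'E'
from h import *
ctrl.movel([.5813,.0527,.1420],max_speed=.03); ctrl.pause(.5); p,f,s=avg(8); print(p.round(4),(f-[-.06,.2,-2.49]).round(2),q2R(s["eef_rot"])[:,2].round(4),s["width"],s["time"])
w,_=vision.grab_frame("wrist"); sc,d=vision.grab_frame("scene")
W=cv2.resize(w[110:300,200:350],(470,595),interpolation=cv2.INTER_CUBIC)
Z=cv2.resize(sc[190:240,285:325],(320,400),interpolation=cv2.INTER_CUBIC)
Z2=cv2.resize(sc[160:270,180:350],(320,195),interpolation=cv2.INTER_CUBIC)
cv2.imwrite("pics/f7.png",np.hstack([W,np.vstack([Z,Z2])]))
E
```

```text
[0.5813 0.0527 0.142 ] [0.6  0.29 5.  ] [-0. -0. -1.] 0.02086689937304648 23.8833
```

View pics/f7.png

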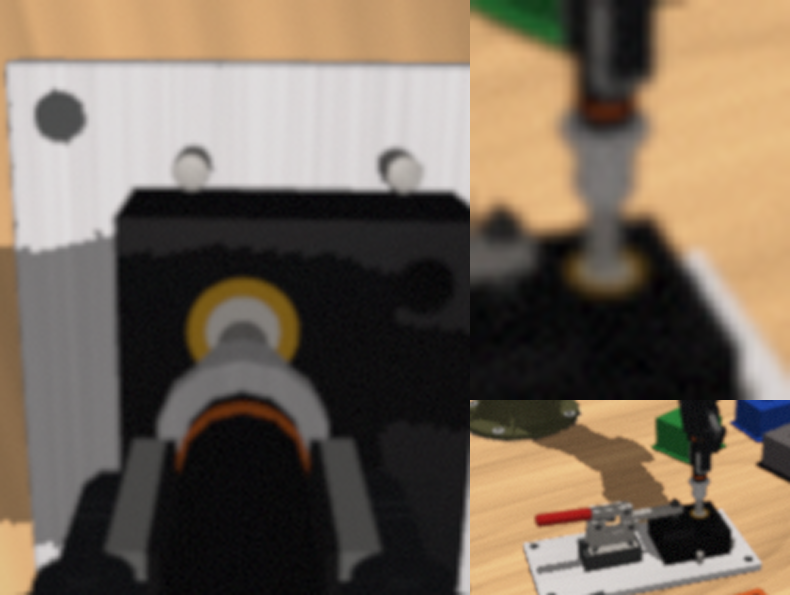

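The ring is centred on the nose in both views: wrist crop (243,332) and scene crop (607,270). The clamp is still shut and the push is 5.0 N, so I'm handing in.

```bash
python3 -c "
from h import *
print(ticket.close_job()); s=get_state(); print(s['tcp_pos'],s['contact_force'],s['time'])"
```

```text
the job is handed in; nothing more can be done
None
the job is handed in; nothing more can be done
```

The job is handed in at about 24 s on the robot's clock. I pushed the clamp handle down until it stopped, with about 24 N at the end. Then I took the probe from the grey stand with a 40 N grip and pressed it on the ringed spot.

**Last checks**
- **Clamp:** the red grip lay level, its top about 115 mm above the table, which matches the shut position. It was still down in the last picture.
- **Push:** 5.0 N, with the probe lowered about 4.2 mm after first contact, so the nose is about half way in.
- **Squareness:** the tool axis read exactly vertical. Before contact, the probe ran parallel to the tool axis to about 0.1 px over 50 mm in the scene view.
- **Position:** the nose sat in the middle of the ring in both the wrist and scene pictures.

**Failed or disagreed**
- **Fixture position:** the scene and top cameras differed by about 8 mm, so I used the wrist camera, which repeated to within 1 mm.
- **Ring in scene view:** the automatic colour check found nothing, so I judged the position there by eye.
- **Probe top in wrist view:** it looked about 5 mm off because the gripper partly hid it. The scene-view axis check did not confirm a tilt.
- **Handle stop:** my fingertip was about 7 mm lower at the stop than the shut handle's top. I took this as the fingers flexing, because the later height check matched shut.
- **Bystanders:** I did not re-measure them at the end. The arm's force readings showed no unexpected contact.

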